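# Put the rolling pin home in its V-groove stand

## Task

Put the steel rolling pin away in its V-groove stand: lift it off the black tray, lay it in the groove at the open end, with its rear end about level with the end of the groove, and let go of it. Then push it gently by its rear end along the groove until it bears snugly on the sprung stop and presses the stop plate in a little (a few newtons for a moment), and come away slowly, so that it stays in the groove against the stop. Do not ram the stop, and leave the cups on the tray and beside the stand where they are.

Things in the scene. Friction and masses are not known exactly. Their poses are not given: they have to be found in the camera images.
- pin_center (a point): centre of the rolling pin: a plain steel cylinder 36 mm in diameter, 180 mm long, flat ends (both alike), 0.35 to 0.7 kg; x runs along the pin. At the start it lies level on two short rubber V saddles on the tray, its axis 37 mm above the table and 33 mm above the tray floor. Best gripped across the diameter at its middle, from above
- tray: black serving tray, fixed, 250 mm (x) by 270 mm (y), floor 4 mm thick, rim 14 mm high; origin at the centre of its underside. The pin lies along tray x at tray y = +55 mm, on saddles 22 mm long and 33 mm wide (narrower than the pin) at tray x = -60 and +60 mm; cups stand at tray y = about -75 mm
- stand: the wooden V-groove stand, fixed; base board 360 mm (x) by 90 mm (y), 12 mm thick; origin at the centre of its underside. A rail 33 mm wide, narrower than the pin, carries the groove, so that fingers holding the pin pass on either side of it down to the board
- groove_mid (a point): above the middle of the groove, on the axis of a pin lying in it (53 mm above the table); x runs along the groove from the open end to the stop, y across, z up. The groove is a cork-lined 90 degree V, 340 mm long (x = -170 to +170 mm); its top edges lie 12.5 mm below the pin's axis. Sliding the pin along the cork takes about 2 to 8 N, not known beforehand
- groove_open_end (a point): on the same axis line, straight above the open end of the groove (groove x = -170 mm); nothing stands at or beyond this end. A pin laid with its rear end level with it has its centre at groove x = -80 mm
- stop_unit: the stop: a dark steel bridge 64 mm wide, rising 87 mm above the table, clamped across the groove, and before it a sprung black plate (34 mm wide, 36 mm high) which the pin's front end meets. This origin is NOT the stop, only the middle of the stand's board top. The bridge is clamped at a different place each time and not measured: see it or feel for it
- stop_nearest (a point): nearest place where the stop plate's face can stand, groove x = +55 mm, on the pin's axis; it stands there or up to 50 mm farther along x. The plate is sprung: it yields 1 mm for each 1.2 N, over 8 mm, is solid behind that, and pushes the pin back a little when let go suddenly; more than 14 N on it is ramming
- mug_tray: upturned cream mug on the tray, 76 mm wide, 80 mm high, handle 25 mm out along its x; origin at the centre of its underside; to be left alone
- tumbler_tray: upturned pink tumbler on the tray, 68 mm wide at the foot, 85 mm high; origin at the centre of its underside; to be left alone
- mug_left: upturned cream mug to the left, on the robot's side of the stand, 76 mm wide, 80 mm high, handle 25 mm out along its x; origin at the centre of its underside; to be left alone
- tumbler_left: upturned pink tumbler beyond the stop end of the stand, 68 mm wide at the foot, 85 mm high; origin at the centre of its underside; to be left alone
Mind the look-alikes: they are no part of the job. What is shaped like the part that bears pin_center but green or turquoise is not meant.

How it is judged (in metres and radians):
On the way, in this order (a step that is already met when the one before it is completed fails the run):
1. the pin lies in the groove at its open end, rear end within 25 mm of level with the end of the groove, let go (x of pin_center in the frame of groove_mid between -0.105 and -0.055 m and y of pin_center in the frame of groove_mid between -0.004 and 0.004 m and z of pin_center in the frame of groove_mid between -0.004 and 0.003 m and angle between the x axis of pin_center and the x axis of groove_mid, either way round below 0.05 rad and contact force between the fingers and pin below 0.1 N), for 0.2 s.
2. the pin, in the groove, is pushed against the stop with at least 2 N for 0.2 s (contact force between pin and stop_unit above 2 N and angle between the x axis of pin_center and the x axis of groove_mid, either way round below 0.05 rad and z of pin_center in the frame of groove_mid below 0.003 m), for 0.2 s.
At the end, for the whole second after the job is handed in: the pin lies at rest in the groove (within 4 mm across, -4 to +3 mm in height, 0.05 rad along it), released, still bearing on the stop plate (more than 0.3 N) (contact force between pin and stop_unit above 0.3 N and x of pin_center in the frame of groove_mid above -0.04 m and y of pin_center in the frame of groove_mid between -0.004 and 0.004 m and z of pin_center in the frame of groove_mid between -0.004 and 0.003 m and angle between the x axis of pin_center and the x axis of groove_mid, either way round below 0.05 rad and linear speed of pin below 0.01 m/s); the robot touches nothing.
It fails at once if the stop is rammed: more than 14 N between pin and stop (contact force between pin and stop_unit above 14 N).
It fails at once if a cup on the tray or beside the stand is moved by more than 30 mm (distance of any of mug_tray, tumbler_tray, mug_left, tumbler_left from where it was at the start of the episode above 0.03 m).
It also fails if it takes over 72 s, if anything falls off the work surface, if the arm or the gripper's body presses on something with over 40 N, if the wrist force passes 120 N, or if a joint passes its speed limit or range.

## Robot

A 6-joint arm with a two-finger parallel gripper is mounted at the origin on the work surface. World frame = base frame: x ahead of the robot, y to its left, z up, the work surface at z = 0. Lengths are in mm, angles in rad, forces in N, time in s.
With the tool pointing down it reaches from about 300 to 775 mm from the base axis. Payload 14.6 kg.
Tool frame: the origin (TCP) lies at the centre of the arm's flange, where the gripper is bolted on; the fingertips stand 199 mm ahead of it and the grasp point (between the pads) lies 180 mm ahead of it; y points along the fingers, z is the direction in which the jaws open and shut, and the axes are right-handed (so a half turn about y gives the same grasp; the last joint's range is limited). The gripper opens to 94 mm and grips with 3 to 60 N. Pads are 16 mm wide; open, the fingers measure 119 mm over their backs; the gripper's body (75 mm by 177 mm) begins 78 mm behind the grasp point.
Start: joints at [-1.407, 0.3, 1.521, -0, 1.321, -0.067], TCP at [125.81, -535.409, 404.646] pointing down, gripper open.
Joint ranges: [-3.03, 3.03], [-0.79, 2.21], [0.23, 2.52], [-1.04, 4.18], [0, 3.07], [-2.55, 2.55]. Speed limits (rad/s): [2.22, 2.22, 2.57, 3.14, 3.14, 3.14].

## Interface

Orientations are given as a rotation vector (axis times angle).
In Python, from cell import r gives the robot as it stands.
- The arm moves only by the shell command python3 -m creep 'ROWS'. ROWS is JSON, a list of rows, each an object of numbers: "tx", "ty", "tz": the shift along the tool's x, y, z in cm; "ax", "ay", "az": the turn, a rotation vector about the tool's x, y, z in degrees; "claw": the closure, from 0 (fully open) to 1 (shut). A call has 1 to 5 rows; each row is the pose to reach, as a shift and turn from the pose commanded when the call began, along the tool's axes at that moment; what a row does not reach only later rows make up. A row lasts 1/10 s, in which the tool goes at most 50 mm and 8.59 degrees, less where a joint would pass 70% of its speed; a pose out of reach is approached as far as the arm can. A call with a gripper value outside its range is refused whole. The fingers move at their own pace and stop on an object; the grip force is fixed at half the most. Time passes only in rows, so rows that repeat a pose let the fingers close. It gives the time, the measured TCP pose, the force and the opening at its end, in the units of the state.
- r.sense(): the state, without advancing time (a new reading comes with each control period).
- r.capture(name): name is "scene" or "top"; returns a dict with "pixels" (420x560x3 uint8, blue, green, red), "fx", "fy", "cx", "cy" (pixels), "camera_from_world" (4x4, takes a point from world to camera coordinates). Camera axes: x right, y up, looking along -z (the intrinsics and any distortion apply to the point x, -y, -z); pixel columns grow to the right and rows downward; lengths in mm; the calibration is good to about 2 mm. A picture is of the moment at which its call begins. There is no depth.
- r.job_done(): hands the job in, once; it reports no verdict.
The state is a dict: "time_s": time; "q": joint angles; "qvel": joint speeds; "joint_efforts": joint torques, N m; "ee_pos": TCP position; "ee_rot": TCP orientation; "force": force on the tool from outside, world axes, zero at the start; "moment": the same for the moment, N m; "finger_gap": finger opening in mm.
Only numpy, scipy, OpenCV 4.12 (cv2) and the standard library are available. Lean on these libraries where they do the work, as an engineer would, in place of code of your own. Each camera call takes 0.05 s, during which the arm holds its last target.

## Working session

There is one attempt and no reset: what is moved stays moved. The work goes in short steps, Python scripts to look and compute and a shell command to move; the robot and the scene stay as the last step left them, time stands still between calls to the robot, and variables do not carry over. Pictures are saved under pics/ and viewed, and the job is handed in when it is done.

```bash
ls -la; mkdir -p pics
python3 - <<'E'
from cell import r
import cv2
s=r.sense()
for k,v in s.items(): print(k,v)
for n in("scene","top"):
    c=r.capture(n); cv2.imwrite(f"pics/{n}0.png",c["pixels"])
    print(n,c["fx"],c["fy"],c["cx"],c["cy"],c["camera_from_world"],[k for k in c])
E
```

```text
total 12
drwxr-xr-x  3 agent agent 4096 Dec  7 06:36 .
drwxr-xr-x 23 root  root  4096 Dec  7 06:36 ..
drwxr-xr-x  2 agent agent 4096 Dec  7 06:36 pics
time_s 0.0
q [-1.40661576e+00  3.00488353e-01  1.52161357e+00 -3.55580741e-06
  1.32070512e+00 -6.66088634e-02]
qvel [-0.00031486  0.00066768 -0.00145312  0.00108932 -0.00010263 -0.00044389]
joint_efforts [ 9.45769862e-04 -5.31805694e+01 -3.52739239e+01  7.08472123e-02
  2.44538515e-02 -1.03886248e-04]
ee_pos [ 125.79642299 -535.3824805   404.06298312]
ee_rot [-0.24338041  2.10044449 -2.09788164]
force [-0.03467245 -0.41592378 -0.23937295]
moment [0.02489856 0.00630814 0.07630004]
finger_gap 94.28305290909557
scene 438.0174163702433 438.0174163702433 276.62455633512565 213.7965626358142 [[-1.55240582e-01  9.87835396e-01  9.03280964e-03  1.15110297e+02]
 [-8.25888450e-01 -1.34796463e-01  5.47483499e-01  2.94922174e+02]
 [ 5.42041170e-01  7.75315637e-02  8.36767725e-01 -1.80567777e+03]
 [ 0.00000000e+00  0.00000000e+00  0.00000000e+00  1.00000000e+00]] ['pixels', 'fx', 'fy', 'cx', 'cy', 'camera_from_world']
top 479.39441140889437 479.39441140889437 276.8296158677733 213.87547038198244 [[-1.21703754e-02 -9.99900760e-01 -7.09597263e-03 -3.99447155e+01]
 [ 9.98858725e-01 -1.24848617e-02  4.61017909e-02 -4.10732037e+02]
 [-4.61858080e-02 -6.52679807e-03  9.98911544e-01 -1.73764510e+03]
 [ 0.00000000e+00  0.00000000e+00  0.00000000e+00  1.00000000e+00]] ['pixels', 'fx', 'fy', 'cx', 'cy', 'camera_from_world']
```

View pics/scene0.png

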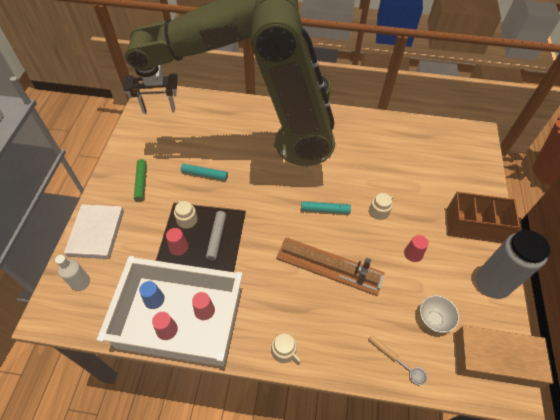

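View pics/top0.png

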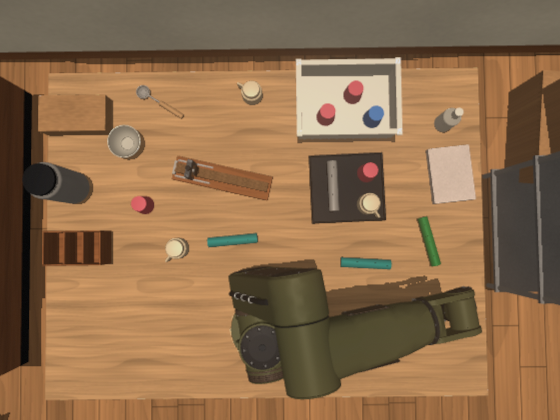

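The pin is the grey cylinder on the black tray, at scene (216,235) and top (333,185). It could be confused with:
- turquoise pins at top (233,240) and (366,263)
- a green pin at top (429,241)

The stand's open end is at top (270,187) and its stop at about (187,170). Next I'll look at close crops.

Run:
```python
import cv2,numpy as np
t=cv2.imread("pics/top0.png"); s=cv2.imread("pics/scene0.png")
a=cv2.resize(t[145:230,160:395],None,fx=3.4,fy=3.4,interpolation=cv2.INTER_CUBIC)
b=cv2.resize(s[195:300,150:395],None,fx=3.26,fy=3.26,interpolation=cv2.INTER_CUBIC)
cv2.imwrite("pics/crop_t.png",a); cv2.imwrite("pics/crop_s.png",b)
```

```text
(no output)
```

View pics/crop_t.png

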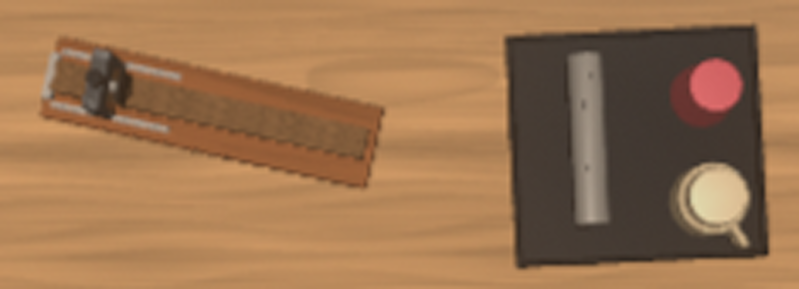

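View pics/crop_s.png

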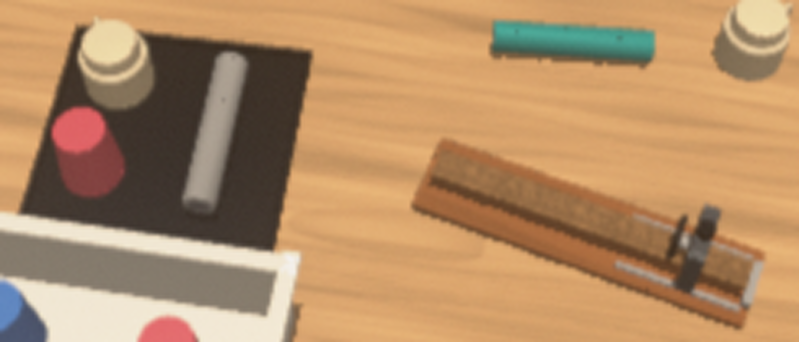

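```bash
cat > h.py <<'E'
import numpy as np, cv2
def P(c):
    K=np.array([[c["fx"],0,c["cx"]],[0,c["fy"],c["cy"]],[0,0,1.]])
    return K@np.diag([1.,-1,-1])@np.array(c["camera_from_world"])[:3]
def proj(c,X):
    p=P(c)@np.r_[X,1]; return p[:2]/p[2]
def ray(c,uv):
    M=np.array(c["camera_from_world"]);R=M[:3,:3];o=-R.T@M[:3,3]
    d=R.T@np.array([(uv[0]-c["cx"])/c["fx"],-(uv[1]-c["cy"])/c["fy"],-1]); return o,d/np.linalg.norm(d)
def plane(c,uv,z):
    o,d=ray(c,uv); return o+d*(z-o[2])/d[2]
def tri(c1,u1,c2,u2):
    X=cv2.triangulatePoints(P(c1),P(c2),np.float64(u1).reshape(2,1),np.float64(u2).reshape(2,1)).ravel();X=X[:3]/X[3]
    e=max(np.linalg.norm(proj(c1,X)-u1),np.linalg.norm(proj(c2,X)-u2)); return X,e
def up(img,x0,y0,x1,y1,f=4): return cv2.resize(img[y0:y1,x0:x1],None,fx=f,fy=f,interpolation=cv2.INTER_CUBIC)
E
python3 - <<'E'
from cell import r
from h import *
import pickle
C={n:r.capture(n) for n in("scene","top")}
pickle.dump(C,open("c0.pkl","wb"))
res={}
for n,(x0,y0,x1,y1) in {"top":(322,155,347,217),"scene":(200,205,230,265)}.items():
    im=up(C[n]["pixels"],x0,y0,x1,y1); g=cv2.cvtColor(im,cv2.COLOR_BGR2GRAY)
    th,m=cv2.threshold(g,0,255,cv2.THRESH_OTSU)
    cs,_=cv2.findContours(m,0,1); c=max(cs,key=cv2.contourArea)
    rc=cv2.minAreaRect(c); b=cv2.boxPoints(rc)/4+[x0-.375,y0-.375]
    # long-axis ends
    L=np.linalg.norm
    if L(b[0]-b[1])<L(b[1]-b[2]): e=[(b[0]+b[1])/2,(b[2]+b[3])/2]
    else: e=[(b[1]+b[2])/2,(b[3]+b[0])/2]
    e=sorted(e,key=lambda p:p[1]); res[n]=e
    print(n,th,rc[1],np.round(e,1)); cv2.imwrite(f"pics/m_{n}.png",cv2.drawContours(im,[c],-1,(0,0,255),1))
    for p in e: print(" z37",plane(C[n],p,37).round(1))
for i in(0,1):
    X,er=tri(C["top"],res["top"][i],C["scene"],res["scene"][1-i]); print(X.round(1),er)
for i in(0,1):
    X,er=tri(C["top"],res["top"][i],C["scene"],res["scene"][i]); print(X.round(1),er)
E
```

```text
top 95.0 (202.24398803710938, 37.05204391479492) [[331.6 159.9]
 [333.8 210.4]]
 z37 [ 601.2 -244.9   37. ]
 z37 [ 418.9 -249.6   37. ]
scene 101.0 (39.903106689453125, 192.00196838378906) [[221.  210.5]
 [210.3 257.3]]
 z37 [ 408.8 -254.7   37. ]
 z37 [ 598.7 -247.9   37. ]
[ 600.7 -245.5   41.4] 0.4111537584651424
[ 418.4 -249.2   52.4] 0.4690671088089756
[ 561.8 -208.4  277.1] 4.232548571413625
[ 439.5 -303.9 -285.6] 5.07157244213898
```

Run:
```python
from h import *
import pickle
C=pickle.load(open("c0.pkl","rb"))
for n,(x0,y0,x1,y1) in {"top":(165,150,280,205),"scene":(270,232,390,298)}.items():
    im=up(C[n]["pixels"],x0,y0,x1,y1,6); h=cv2.cvtColor(im,cv2.COLOR_BGR2HSV)
    lab=cv2.cvtColor(im,cv2.COLOR_BGR2LAB)
    for p in [(0.5,0.4)]: pass
    g=cv2.cvtColor(im,cv2.COLOR_BGR2GRAY)
    _,m=cv2.threshold(g,0,255,cv2.THRESH_OTSU+cv2.THRESH_BINARY_INV)
    m=cv2.morphologyEx(m,cv2.MORPH_CLOSE,np.ones((31,31)))
    cs,_=cv2.findContours(m,0,1); c=max(cs,key=cv2.contourArea)
    rc=cv2.minAreaRect(c); b=cv2.boxPoints(rc)
    q=cv2.approxPolyDP(c,25,True)[:,0]
    o=im.copy(); cv2.drawContours(o,[c],-1,(0,0,255),1); cv2.drawContours(o,[b.astype(int)],-1,(255,0,0),1)
    for a in q: cv2.circle(o,tuple(int(v) for v in a),5,(0,255,0),1)
    cv2.imwrite(f"pics/st_{n}.png",o)
    bb=b/6+[x0-.42,y0-.42]
    print(n,bb.round(1).tolist()); print([plane(C[n],p,12).round(0)[:2].tolist() for p in bb]); 
    qq=q/6+[x0-.42,y0-.42]; print(qq.round(1).tolist(),[plane(C[n],p,12).round(0)[:2].tolist() for p in qq])
```

```text
top [[170.7, 179.9], [176.2, 154.6], [273.5, 176.0], [268.0, 201.3]]
[[539.0, 342.0], [632.0, 321.0], [549.0, -35.0], [456.0, -13.0]]
[[176.2, 156.9], [172.9, 179.6], [267.7, 199.2], [271.9, 175.9]] [[624.0, 321.0], [540.0, 333.0], [464.0, -13.0], [549.0, -29.0]]
scene [[275.1, 259.0], [287.7, 226.3], [389.6, 265.9], [377.0, 298.5]]
[[558.0, -34.0], [421.0, -10.0], [521.0, 353.0], [647.0, 314.0]]
[[283.9, 238.9], [276.9, 259.6], [377.4, 297.4], [383.4, 272.9], [370.2, 267.1], [369.9, 258.2], [352.6, 260.9]] [[475.0, -16.0], [559.0, -28.0], [642.0, 316.0], [551.0, 333.0], [536.0, 288.0], [503.0, 286.0], [523.0, 228.0]]
```

View pics/st_top.png

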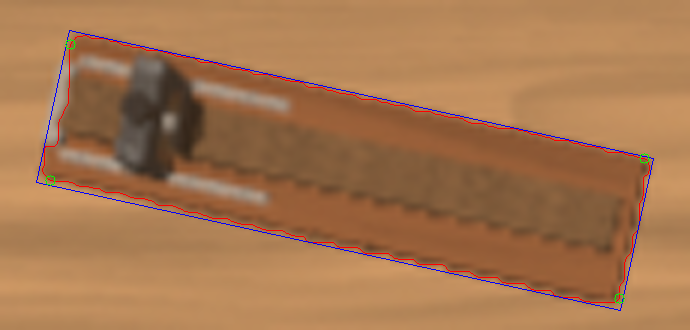

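View pics/st_scene.png

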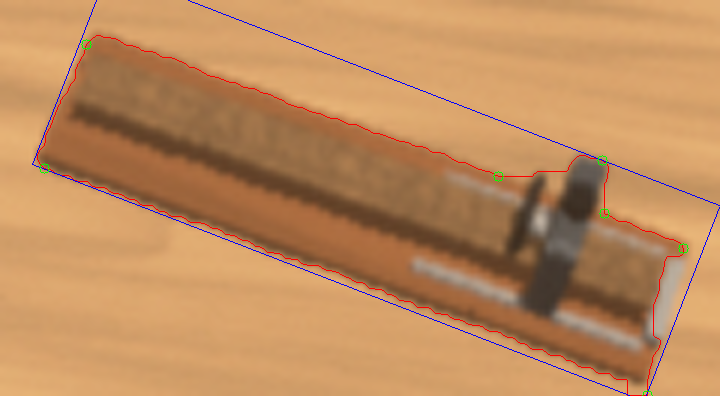

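Run:
```python
from h import *
import pickle
C=pickle.load(open("c0.pkl","rb"))
n="top";x0,y0,x1,y1=165,150,280,205;f=6
im=up(C[n]["pixels"],x0,y0,x1,y1,f)
off=np.array([x0-.42,y0-.42])
g=cv2.cvtColor(im,cv2.COLOR_BGR2GRAY); _,m=cv2.threshold(g,0,255,cv2.THRESH_OTSU+cv2.THRESH_BINARY_INV)
m=cv2.morphologyEx(m,cv2.MORPH_CLOSE,np.ones((31,31)))
cs,_=cv2.findContours(m,0,1); c=max(cs,key=cv2.contourArea)
bm=np.zeros_like(m); cv2.drawContours(bm,[c],-1,255,-1)
def cols(mm,xs):
    T,B=[],[]
    for x in xs:
        ys=np.flatnonzero(mm[:,x]); T.append((x,ys[0])); B.append((x,ys[-1]))
    return np.float32(T),np.float32(B)
def ln(p):
    vx,vy,a,b=cv2.fitLine(p,cv2.DIST_HUBER,0,.01,.01).ravel(); return vy/vx,b-vy/vx*a
def rep(T,B,z,tag):
    out=[]
    for L in(ln(T),ln(B)):
        pts=[plane(C[n],np.array([x,L[0]*x+L[1]])/f+off,z) for x in(150,560)]; out.append(pts)
        d=pts[0]-pts[1]; print(tag,pts[0].round(1),pts[1].round(1),"yaw",np.degrees(np.arctan2(d[1],d[0])).round(2))
    a,b=out; d=a[0]-a[1];d/=np.linalg.norm(d); print(" width",abs(np.cross(d[:2],(b[0]-a[0])[:2])).round(1))
    print(" mid",(a[0]+b[0])/2,(a[1]+b[1])/2)
T,B=cols(bm,range(100,600)); rep(T,B,12,"board")
hsv=cv2.cvtColor(im,cv2.COLOR_BGR2HSV);lab=cv2.cvtColor(im,cv2.COLOR_BGR2LAB)
a=cv2.GaussianBlur(lab[:,:,1],(0,0),3)
er=cv2.erode(bm,np.ones((15,15)))
th,_=cv2.threshold(a[er>0].reshape(-1,1),0,255,cv2.THRESH_OTSU); print("a th",th)
ck=((a<th)&(er>0)).astype(np.uint8)*255
ck=cv2.morphologyEx(ck,cv2.MORPH_OPEN,np.ones((15,15)))
cs,_=cv2.findContours(ck,0,1); k=max(cs,key=cv2.contourArea)
ck[:]=0; cv2.drawContours(ck,[k],-1,255,-1)
T,B=cols(ck,range(310,600)); rep(T,B,40,"cork")
o=im.copy(); cv2.drawContours(o,[k],-1,(0,255,0),1); cv2.drawContours(o,[c],-1,(0,0,255),1);cv2.imwrite("pics/cork.png",o)
```

```text
board [619.5 272.1  12. ] [560.6  22.3  12. ] yaw 76.73
board [526.3 272.4  12. ] [466.5  23.2  12. ] yaw 76.49
 width 90.8
 mid [572.89104837 272.23302218  12.        ] [513.50709411  22.75674577  12.        ]
a th 141.0
cork [585.1 266.9  40. ] [527.9  21.3  40. ] yaw 76.88
cork [555.2 267.   40. ] [498.5  21.6  40. ] yaw 77.01
 width 29.2
 mid [570.1271194  266.94749339  40.        ] [513.2000452   21.45713103  40.        ]<stdin>:23: DeprecationWarning: Arrays of 2-dimensional vectors are deprecated. Use arrays of 3-dimensional vectors instead. (deprecated in NumPy 2.0)
```

View pics/cork.png

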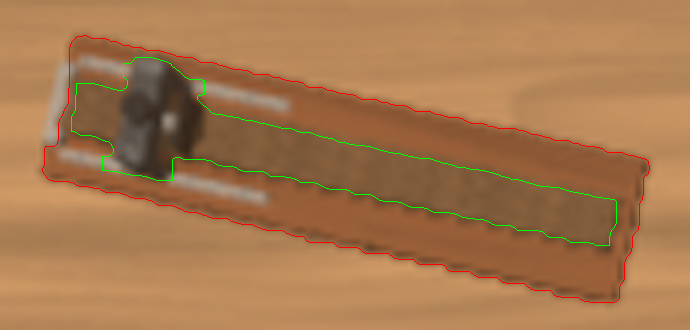

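Run:
```python
from h import *
import pickle
C=pickle.load(open("c0.pkl","rb")); c=C["top"];s=C["scene"]
T=lambda u:np.array(u)/6+[165-.42,150-.42]
S=lambda u:np.array(u)/6+[270-.42,232-.42]
print("cork end top z40",plane(c,T((613,222)),40).round(1),"far",plane(c,T((75,107)),40).round(1))
print("board end z12",plane(c,T((634,230)),12).round(1),"far",plane(c,T((54,112)),12).round(1))
# scene
print("scene board corners z12", plane(s,S((40,162)),6).round(1),plane(s,S((94,37)),12).round(1))
# stand height by triangulating cork end corners: near-robot edge corner & far one
for a,b in (((609,245),(90,45)),((616,201),(72,112))):
    print("cork corner tri",tri(c,T(a),s,S(b)))
u=np.array([np.cos(np.radians(76.8)),np.sin(np.radians(76.8)),0])
P0=np.array([542.4,144.5,0])  # a point on axis
for nm,p in(("cork",plane(c,T((613,222)),40)),("board",plane(c,T((634,230)),12)),("corkfar",plane(c,T((75,107)),40)),("boardfar",plane(c,T((54,112)),12))):
    print(nm,((p-P0)@u).round(1))
# stop plate in top: plate top at (183..203,75..150): z ~?  
for uv in((200,110),(203,90),(190,140)): 
    p=plane(c,T(uv),60); print("plate",p.round(1),((p-P0)@u).round(1))
```

```text
cork end top z40 [507.3 -10.2  40. ] far [580.8 312.   40. ]
board end z12 [505.2 -22.2  12. ] far [582.  330.8  12. ]
scene board corners z12 [552.3 -31.1   6. ] [469.1 -12.2  12. ]
cork corner tri (array([493.34755994,  -9.59665325,  44.7965036 ]), np.float64(0.6349287446845763))
cork corner tri (array([522.84079989, -14.10808878,  17.07628178]), np.float64(0.8967978642858168))
cork -158.6
board -170.8
corkfar 171.8
boardfar 190.5
plate [575.1 233.5  60. ] 94.1
plate [587.  231.6  60. ] 95.0
plate [557.3 239.5  60. ] 95.9
```

```bash
cat >> h.py <<'E'
from scipy.spatial.transform import Rotation as Ro
def goal(yaw_x_deg):  # tool y down, tool x at given azimuth (deg), z = x cross y
    a=np.radians(yaw_x_deg); x=np.array([np.cos(a),np.sin(a),0]);y=np.array([0,0,-1.]);z=np.cross(x,y)
    return Ro.from_matrix(np.c_[x,y,z])
def delta(s,tcp,Rg):
    R=Ro.from_rotvec(s["ee_rot"]); d=R.inv().apply(np.array(tcp)-s["ee_pos"])/10
    w=np.degrees((R.inv()*Rg).as_rotvec()); return d.round(2),w.round(2)
E
python3 - <<'E'
from cell import r
from h import *
s=r.sense(); print(Ro.from_rotvec(s["ee_rot"]).as_matrix().round(3))
for y in(1.5,181.5): print(y,delta(s,[510,-247.4,300],goal(y)))
E
```

```text
[[-0.973 -0.     0.229]
 [-0.229  0.001 -0.973]
 [-0.    -1.    -0.001]]
1.5 (array([-43.99,  10.45, -19.24]), array([ 0.0000e+00, -1.6827e+02, -6.0000e-02]))
181.5 (array([-43.99,  10.45, -19.24]), array([ 0.04, 11.73,  0.  ]))
```

```bash
python3 -m creep '[{"tx":-22,"ty":4,"tz":-9.6,"ay":6},{"tx":-22,"ty":4,"tz":-9.6,"ay":6},{"tx":-22,"ty":4,"tz":-9.6,"ay":6},{"tx":-22,"ty":4,"tz":-9.6,"ay":6},{"tx":-22,"ty":4,"tz":-9.6,"ay":6}]'
python3 - <<'E'
from cell import r
from h import *
s=r.sense(); print(s["time_s"],s["ee_pos"],np.degrees(s["q"]).round(1))
print(delta(s,[510,-247.4,300],goal(181.5)))
E
```

```text
0.2 [ 125.80512749 -535.40019458  404.31649142] [-80.6  17.2  87.2  -0.   75.7  -3.8]
(array([-43.99,  10.45, -19.24]), array([ 0.04, 11.73,  0.  ]))validation failed for argument at $[0]...
```

```bash
python3 -m creep '[{"tx":-22,"ty":4,"tz":-9.6,"ax":0,"ay":6,"az":0,"claw":0},{"tx":-22,"ty":4,"tz":-9.6,"ax":0,"ay":6,"az":0,"claw":0},{"tx":-22,"ty":4,"tz":-9.6,"ax":0,"ay":6,"az":0,"claw":0},{"tx":-22,"ty":4,"tz":-9.6,"ax":0,"ay":6,"az":0,"claw":0},{"tx":-22,"ty":4,"tz":-9.6,"ax":0,"ay":6,"az":0,"claw":0}]'
python3 - <<'E'
from cell import r
from h import *
s=r.sense(); print(s["time_s"],s["ee_pos"],np.degrees(s["q"]).round(1))
print(delta(s,[510,-247.4,300],goal(181.5)))
E
```

```text
time_s: 0.7
ee_pos: [319.5, -389.9, 364.3]
ee_rot: [-0.136, 2.156, -2.156]
force: [1.2, -0.3, 0.2]
finger_gap: 93.9
0.7 [ 319.47622759 -389.94044398  364.29569906] [-54.8  13.5  97.4   0.   69.1  27.9]
(array([-20.7 ,   6.43, -11.74]), array([ 0.01,  5.74, -0.  ]))
```

Full keys are needed. I'll continue to above the pin.

```bash
python3 -m creep '[{"tx":-20.7,"ty":6.4,"tz":-11.7,"ax":0,"ay":5.7,"az":0,"claw":0},{"tx":-20.7,"ty":6.4,"tz":-11.7,"ax":0,"ay":5.7,"az":0,"claw":0},{"tx":-20.7,"ty":6.4,"tz":-11.7,"ax":0,"ay":5.7,"az":0,"claw":0},{"tx":-20.7,"ty":6.4,"tz":-11.7,"ax":0,"ay":5.7,"az":0,"claw":0},{"tx":-20.7,"ty":6.4,"tz":-11.7,"ax":0,"ay":5.7,"az":0,"claw":0}]'
python3 - <<'E'
from cell import r
from h import *
for n in("scene","top"):
    c=r.capture(n); cv2.imwrite(f"pics/{n}1.png",c["pixels"])
s=r.sense(); print(s["time_s"],s["ee_pos"],np.degrees(s["q"]).round(1))
print(delta(s,[510,-247.4,220],goal(181.5)))
t=cv2.imread("pics/scene1.png")[160:290,120:280]; cv2.imwrite("pics/s1c.png",cv2.resize(t,None,fx=4,fy=4))
E
```

```text
time_s: 1.2
ee_pos: [510.1, -247.8, 300.0]
ee_rot: [-0.03, 2.208, -2.208]
force: [-0.2, -0.9, 0.3]
finger_gap: 94.2
1.3 [ 511.31249999 -246.27744668  298.64185804] [-29.4  25.5  90.6   0.   64.   58.8]
(array([0.12, 7.86, 0.12]), array([0.1 , 0.28, 0.11]))
```

View pics/s1c.png

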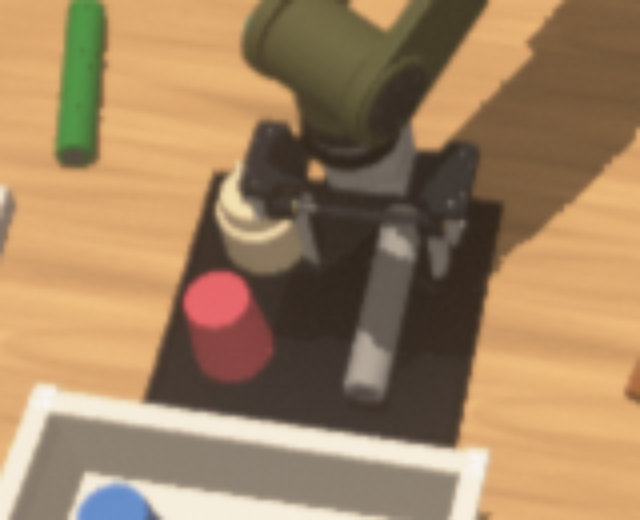

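The fingers straddle the steel pin, at crop (375,300), and are clear of the mug. Next is the descent.

```bash
python3 -m creep '[{"tx":0.1,"ty":2,"tz":0.1,"ax":0,"ay":0.2,"az":0,"claw":0},{"tx":0.1,"ty":4,"tz":0.1,"ax":0,"ay":0.2,"az":0,"claw":0},{"tx":0.1,"ty":6,"tz":0.1,"ax":0,"ay":0.2,"az":0,"claw":0},{"tx":0.1,"ty":7.7,"tz":0.1,"ax":0,"ay":0.2,"az":0,"claw":0},{"tx":0.1,"ty":7.7,"tz":0.1,"ax":0,"ay":0.2,"az":0,"claw":0}]'
python3 - <<'E'
from cell import r
from h import *
s=r.sense(); print(s["time_s"],s["ee_pos"],s["force"],np.degrees(s["q"]).round(1))
print(delta(s,[510,-247.4,218],goal(181.5)))
E
```

```text
time_s: 1.8
ee_pos: [506.9, -250.7, 221.7]
ee_rot: [-0.029, 2.214, -2.21]
force: [-0.4, 0.8, 0.9]
finger_gap: 93.6
1.8 [ 506.91569937 -250.68534775  221.68470052] [-0.4044124   0.84961731  0.85330355] [-30.   31.4  93.5  -0.   55.3  58.7]
(array([-0.32,  0.37, -0.32]), array([ 0.11, -0.2 ,  0.19]))
```

```bash
python3 -m creep '[{"tx":0,"ty":0,"tz":0,"ax":0,"ay":0,"az":0,"claw":0},{"tx":0,"ty":0,"tz":0,"ax":0,"ay":0,"az":0,"claw":0},{"tx":0,"ty":0,"tz":0,"ax":0,"ay":0,"az":0,"claw":0}]'
python3 - <<'E'
from cell import r
from h import *
s=r.sense(); print(s["time_s"],s["ee_pos"],s["force"],np.degrees(s["q"]).round(1))
print(delta(s,[510,-247.4,218],goal(181.5)))
E
```

```text
time_s: 2.1
ee_pos: [507.8, -250.7, 224.6]
ee_rot: [-0.024, 2.208, -2.21]
force: [-0.3, 0.5, -0.7]
finger_gap: 93.8
2.1 [ 507.79274342 -250.73678236  224.64242191] [-0.31076521  0.52320485 -0.74123466] [-30.   31.2  93.4   0.   55.3  58.7]
(array([-0.23,  0.66, -0.33]), array([-0.04, -0.18, -0.07]))
```

```bash
python3 -m creep '[{"tx":-0.2,"ty":0.3,"tz":-0.3,"ax":0,"ay":0,"az":0,"claw":0},{"tx":-0.2,"ty":0.6,"tz":-0.3,"ax":0,"ay":0,"az":0,"claw":0},{"tx":-0.2,"ty":0.6,"tz":-0.3,"ax":0,"ay":0,"az":0,"claw":0}]'; python3 -m creep '[{"tx":0,"ty":0,"tz":0,"ax":0,"ay":0,"az":0,"claw":0.3},{"tx":0,"ty":0,"tz":0,"ax":0,"ay":0,"az":0,"claw":0.5},{"tx":0,"ty":0,"tz":0,"ax":0,"ay":0,"az":0,"claw":0.6},{"tx":0,"ty":0,"tz":0,"ax":0,"ay":0,"az":0,"claw":0.7},{"tx":0,"ty":0,"tz":0,"ax":0,"ay":0,"az":0,"claw":0.8}]'
python3 - <<'E'
from cell import r
from h import *
s=r.sense(); print(s["time_s"],s["ee_pos"],s["force"],s["moment"])
print(delta(s,[510,-247.4,218],goal(181.5)))
E
```

```text
time_s: 2.4
ee_pos: [509.6, -247.3, 217.2]
ee_rot: [-0.026, 2.21, -2.21]
force: [-0.5, 0.0, 0.4]
finger_gap: 94.0
time_s: 2.9
ee_pos: [509.6, -247.5, 217.7]
ee_rot: [-0.025, 2.21, -2.21]
force: [-0.1, 0.1, -0.3]
finger_gap: 57.5
2.9 [ 509.62035413 -247.53231783  217.69576959] [-0.0960492   0.1178078  -0.34335838] [ 0.02013981 -0.02384354 -0.01584616]
(array([-0.04, -0.03, -0.01]), array([-0.  , -0.18, -0.01]))
```

```bash
python3 -m creep '[{"tx":0,"ty":0,"tz":0,"ax":0,"ay":0,"az":0,"claw":1},{"tx":0,"ty":0,"tz":0,"ax":0,"ay":0,"az":0,"claw":1},{"tx":0,"ty":0,"tz":0,"ax":0,"ay":0,"az":0,"claw":1},{"tx":0,"ty":0,"tz":0,"ax":0,"ay":0,"az":0,"claw":1},{"tx":0,"ty":0,"tz":0,"ax":0,"ay":0,"az":0,"claw":1}]'
python3 - <<'E'
from cell import r
s=r.sense(); print(s["time_s"],s["ee_pos"],s["ee_rot"],s["force"],s["moment"],s["finger_gap"])
E
```

```text
time_s: 3.4
ee_pos: [509.7, -248.4, 218.2]
ee_rot: [-0.024, 2.206, -2.212]
force: [-0.7, -8.6, 2.0]
finger_gap: 35.4
3.4 [ 509.67052319 -248.41990563  218.23578071] [-0.02380585  2.20646299 -2.21190877] [-0.66657216 -8.57748284  1.99442435] [-1.63729706e+00  1.14796869e-01 -8.87267925e-05] 35.387518094387
```

```bash
python3 -m creep '[{"tx":0,"ty":-0.5,"tz":0,"ax":0,"ay":0,"az":0,"claw":1},{"tx":0,"ty":-1.5,"tz":0,"ax":0,"ay":0,"az":0,"claw":1},{"tx":0,"ty":-4,"tz":0,"ax":0,"ay":0,"az":0,"claw":1},{"tx":0,"ty":-7,"tz":0,"ax":0,"ay":0,"az":0,"claw":1},{"tx":0,"ty":-10,"tz":0,"ax":0,"ay":0,"az":0,"claw":1}]'; python3 -m creep '[{"tx":0,"ty":0,"tz":0,"ax":0,"ay":0,"az":0,"claw":1},{"tx":0,"ty":0,"tz":0,"ax":0,"ay":0,"az":0,"claw":1},{"tx":0,"ty":0,"tz":0,"ax":0,"ay":0,"az":0,"claw":1}]'
python3 - <<'E'
from cell import r
from h import *
C={n:r.capture(n) for n in("scene","top")}
for n in C: cv2.imwrite(f"pics/{n}2.png",C[n]["pixels"])
t=up(C["scene"]["pixels"],120,120,290,290,3.5); cv2.imwrite("pics/s2c.png",t)
s=r.sense(); print(s["time_s"],s["ee_pos"],s["force"],s["moment"],s["finger_gap"])
print(delta(s,[526,75.4,330],goal(76.8+180)))
E
```

```text
time_s: 3.9
ee_pos: [509.4, -247.2, 318.9]
ee_rot: [-0.027, 2.211, -2.209]
force: [0.7, 0.0, -5.8]
finger_gap: 35.1
time_s: 4.2
ee_pos: [509.3, -247.3, 315.8]
ee_rot: [-0.028, 2.213, -2.209]
force: [-0.1, -0.1, -5.4]
finger_gap: 35.1
4.3 [ 509.46811466 -247.40611314  316.04239596] [-0.57063294  0.60278277 -5.66169861] [ 0.05223067  0.06623931 -0.02011292] 35.38163276727935
(array([ -2.4 ,  -1.36, -32.24]), array([ 1.500e-01, -7.548e+01,  6.000e-02]))
```

View pics/s2c.png

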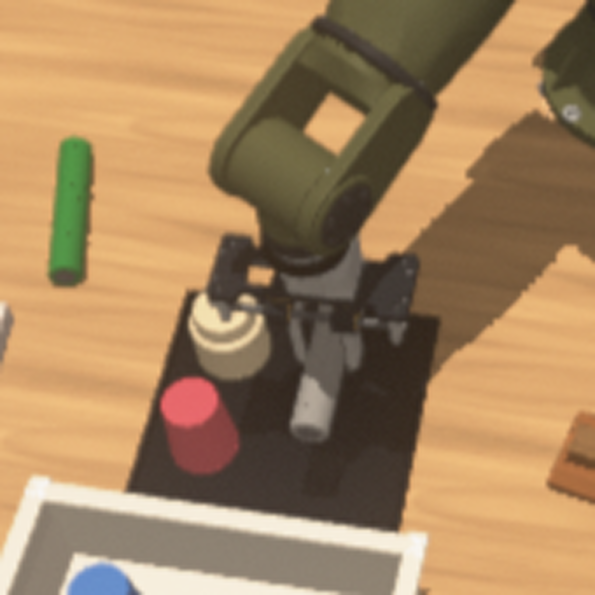

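Held firmly at mid-length, weighing about 5.7 N. I'm swinging it over to the stand now.

```bash
python3 -m creep '[{"tx":0,"ty":-0.3,"tz":-3,"ax":0,"ay":-7.5,"az":0,"claw":1},{"tx":-0.5,"ty":-0.6,"tz":-6.5,"ax":0,"ay":-15,"az":0,"claw":1},{"tx":-1,"ty":-1,"tz":-10,"ax":0,"ay":-22,"az":0,"claw":1},{"tx":-1,"ty":-1.3,"tz":-13,"ax":0,"ay":-30,"az":0,"claw":1},{"tx":-1.2,"ty":-1.4,"tz":-16,"ax":0,"ay":-37,"az":0,"claw":1}]';  python3 - <<'E'
from cell import r
from h import *
s=r.sense(); print(s["time_s"],s["ee_pos"],s["force"],s["finger_gap"],np.degrees(s["q"]).round(1))
print(delta(s,[526,75.4,330],goal(76.8+180)))
E
```

```text
time_s: 4.8
ee_pos: [517.7, -85.9, 331.0]
ee_rot: [-0.644, 1.833, -1.832]
force: [0.8, -0.6, -5.5]
finger_gap: 35.5
4.8 [517.73078149 -85.93684322 331.01505773] [ 0.83721089 -0.6339918  -5.4748315 ] 35.524263080349314 [-13.4  18.2  96.1   0.   65.7  37.9]
(array([-10.72,   0.11, -12.08]), array([ 7.000e-02, -3.814e+01,  2.000e-02]))
```

```bash
python3 -m creep '[{"tx":-2,"ty":0.1,"tz":-2.5,"ax":0,"ay":-8,"az":0,"claw":1},{"tx":-4.5,"ty":0.1,"tz":-5,"ax":0,"ay":-16,"az":0,"claw":1},{"tx":-7,"ty":0.1,"tz":-8,"ax":0,"ay":-24,"az":0,"claw":1},{"tx":-9,"ty":0.1,"tz":-10.5,"ax":0,"ay":-31.5,"az":0,"claw":1},{"tx":-10.7,"ty":0.1,"tz":-12.1,"ax":0,"ay":-38.1,"az":0,"claw":1}]'; python3 -m creep '[{"tx":0,"ty":0,"tz":0,"ax":0,"ay":0,"az":0,"claw":1},{"tx":0,"ty":0,"tz":0,"ax":0,"ay":0,"az":0,"claw":1},{"tx":0,"ty":0,"tz":0,"ax":0,"ay":0,"az":0,"claw":1},{"tx":0,"ty":0,"tz":0,"ax":0,"ay":0,"az":0,"claw":1}]';  python3 - <<'E'
from cell import r
from h import *
C={n:r.capture(n) for n in("scene","top")}
for n in C: cv2.imwrite(f"pics/{n}3.png",C[n]["pixels"])
import pickle;pickle.dump(C,open("c3.pkl","wb"))
cv2.imwrite("pics/s3c.png",np.hstack([up(C["scene"]["pixels"],265,170,395,300,3),up(C["top"]["pixels"],160,100,290,230,3)]))
s=r.sense(); print(s["time_s"],s["ee_pos"],s["force"],s["finger_gap"],np.degrees(s["q"]).round(1))
print(delta(s,[526,75.4,330],goal(76.8+180)))
E
```

```text
time_s: 5.3
ee_pos: [526.5, 75.9, 329.7]
ee_rot: [-1.093, 1.378, -1.376]
force: [0.6, -0.6, -5.4]
finger_gap: 35.5
time_s: 5.7
ee_pos: [526.8, 73.2, 330.4]
ee_rot: [-1.087, 1.383, -1.383]
force: [-0.4, 0.4, -5.6]
finger_gap: 35.1
5.8 [526.85522887  73.37180244 330.59704441] [ 0.03436822 -1.04982091 -6.52161705] 35.457405286874206 [ 4.  19.1 95.   0.  65.9 17.6]
(array([-0.18,  0.06, -0.13]), array([ 0.01, -0.46,  0.  ]))
```

View pics/s3c.png

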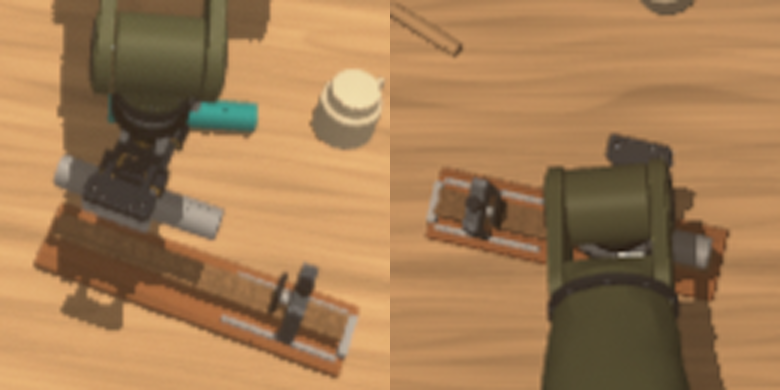

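```bash
python3 -m creep '[{"tx":-0.1,"ty":2,"tz":-0.1,"ax":0,"ay":-0.4,"az":0,"claw":1},{"tx":-0.2,"ty":4,"tz":-0.1,"ax":0,"ay":-0.4,"az":0,"claw":1},{"tx":-0.2,"ty":6,"tz":-0.1,"ax":0,"ay":-0.4,"az":0,"claw":1},{"tx":-0.2,"ty":7.5,"tz":-0.1,"ax":0,"ay":-0.4,"az":0,"claw":1},{"tx":-0.2,"ty":8,"tz":-0.1,"ax":0,"ay":-0.4,"az":0,"claw":1}]'; python3 -m creep '[{"tx":0,"ty":0,"tz":0,"ax":0,"ay":0,"az":0,"claw":1},{"tx":0,"ty":0,"tz":0,"ax":0,"ay":0,"az":0,"claw":1},{"tx":0,"ty":0,"tz":0,"ax":0,"ay":0,"az":0,"claw":1},{"tx":0,"ty":0,"tz":0,"ax":0,"ay":0,"az":0,"claw":1}]';  python3 - <<'E'
from cell import r
from h import *
C={n:r.capture(n) for n in("scene","top")}
import pickle;pickle.dump(C,open("c4.pkl","wb"))
s=r.sense(); 
sc=C["scene"]; u=np.array([np.cos(np.radians(76.8)),np.sin(np.radians(76.8)),0])
a=up(sc["pixels"],265,190,395,300,6)
# expected ends
ctr=s["ee_pos"]-[0,0,181]
for k in(-90,90):
    p=proj(sc,ctr+k*u); cv2.circle(a,tuple(int(v) for v in ((p-[265,190])*6)),4,(0,255,0),1); print(k,p.round(1))
for k in(-170,170):
    p=proj(sc,np.array([544.2,153.3,53])+k*u); cv2.circle(a,tuple(int(v) for v in ((p-[265,190])*6)),4,(255,255,0),1)
cv2.imwrite("pics/s4c.png",a)
print(s["time_s"],s["ee_pos"],s["force"],s["finger_gap"])
print(delta(s,[526,75.4,234],goal(76.8+180)))
E
```

```text
time_s: 6.3
ee_pos: [526.1, 75.8, 249.3]
ee_rot: [-1.093, 1.379, -1.377]
force: [0.1, 0.3, -5.2]
finger_gap: 35.7
time_s: 6.7
ee_pos: [526.4, 76.2, 251.3]
ee_rot: [-1.09, 1.376, -1.377]
force: [-0.2, 0.7, -5.5]
finger_gap: 35.1
-90 [284.3 238.4]
90 [335.3 256.6]
6.8 [526.37639612  76.18963198 251.05922421] [ 1.83990581e-03  4.66242574e-01 -6.44466657e+00] 35.368903102167344
(array([ 0.09,  1.71, -0.02]), array([-0.04,  0.02, -0.01]))
```

View pics/s4c.png

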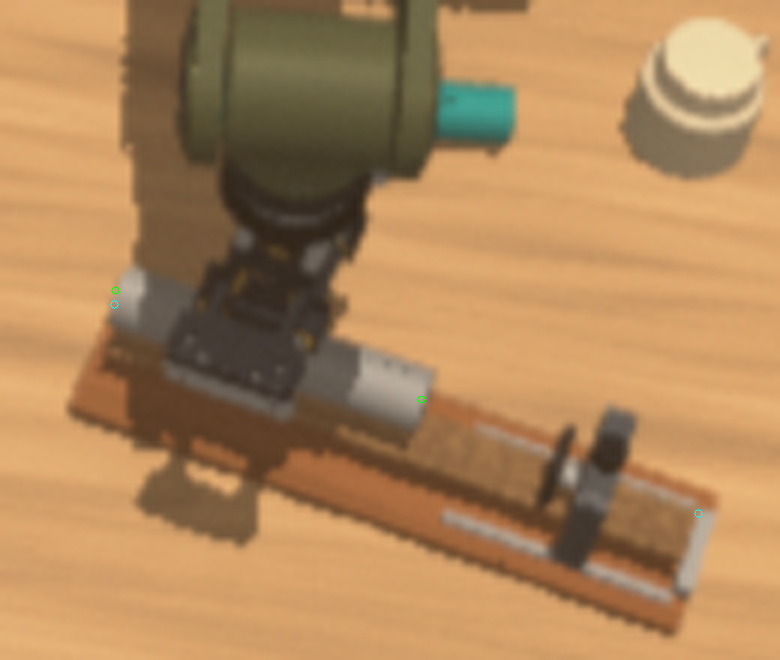

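The pin's ends sit where predicted, with the green marks at crop (115,290) and (421,399). The rear end is level with the groove end, so I'll lower it slowly.

```bash
python3 -m creep '[{"tx":0,"ty":0.5,"tz":0,"ax":0,"ay":0,"az":0,"claw":1},{"tx":0,"ty":1,"tz":0,"ax":0,"ay":0,"az":0,"claw":1},{"tx":0,"ty":1.2,"tz":0,"ax":0,"ay":0,"az":0,"claw":1},{"tx":0,"ty":1.2,"tz":0,"ax":0,"ay":0,"az":0,"claw":1},{"tx":0,"ty":1.2,"tz":0,"ax":0,"ay":0,"az":0,"claw":1}]'; python3 -m creep '[{"tx":0,"ty":0.1,"tz":0,"ax":0,"ay":0,"az":0,"claw":1},{"tx":0,"ty":0.1,"tz":0,"ax":0,"ay":0,"az":0,"claw":1},{"tx":0,"ty":0.2,"tz":0,"ax":0,"ay":0,"az":0,"claw":1},{"tx":0,"ty":0.2,"tz":0,"ax":0,"ay":0,"az":0,"claw":1}]'; python3 -m creep '[{"tx":0,"ty":0.1,"tz":0,"ax":0,"ay":0,"az":0,"claw":1},{"tx":0,"ty":0.1,"tz":0,"ax":0,"ay":0,"az":0,"claw":1},{"tx":0,"ty":0.1,"tz":0,"ax":0,"ay":0,"az":0,"claw":1}]'
```

```text
time_s: 7.3
ee_pos: [526.5, 76.2, 238.7]
ee_rot: [-1.091, 1.376, -1.377]
force: [2.3, 0.3, -4.6]
finger_gap: 35.3
time_s: 7.7
ee_pos: [526.8, 76.2, 237.6]
ee_rot: [-1.089, 1.375, -1.377]
force: [2.0, -1.3, 5.5]
finger_gap: 35.4
time_s: 8.0
ee_pos: [527.0, 76.2, 237.0]
ee_rot: [-1.088, 1.374, -1.378]
force: [4.1, -1.1, 9.2]
finger_gap: 35.6
```

```bash
python3 -m creep '[{"tx":0,"ty":0,"tz":0.1,"ax":0,"ay":0,"az":0,"claw":1},{"tx":0,"ty":0,"tz":0.2,"ax":0,"ay":0,"az":0,"claw":1},{"tx":0,"ty":0,"tz":0.2,"ax":0,"ay":0,"az":0,"claw":1},{"tx":0,"ty":0,"tz":0.2,"ax":0,"ay":0,"az":0,"claw":1}]'
python3 - <<'E'
from cell import r
s=r.sense(); print(s["ee_pos"],s["force"],s["moment"])
E
```

```text
time_s: 8.4
ee_pos: [528.3, 75.7, 235.5]
ee_rot: [-1.091, 1.377, -1.377]
force: [4.3, 0.2, -1.6]
finger_gap: 35.0
[528.32151247  75.68991526 235.52472466] [ 4.26540048  0.22841196 -1.60630816] [-0.08305728 -1.04436371 -0.06254305]
```

```bash
python3 -m creep '[{"tx":0,"ty":0,"tz":0.1,"ax":0,"ay":0,"az":0,"claw":1},{"tx":0,"ty":0.1,"tz":0.1,"ax":0,"ay":0,"az":0,"claw":1},{"tx":0,"ty":0.1,"tz":0.1,"ax":0,"ay":0,"az":0,"claw":1},{"tx":0,"ty":0.1,"tz":0.1,"ax":0,"ay":0,"az":0,"claw":1}]'
python3 - <<'E'
from cell import r
s=r.sense(); print(s["ee_pos"],s["force"],s["moment"])
E
```

```text
time_s: 8.8
ee_pos: [529.2, 75.5, 234.7]
ee_rot: [-1.092, 1.377, -1.377]
force: [0.8, -0.5, -0.4]
finger_gap: 35.4
[529.19644935  75.47225428 234.65885229] [ 0.84180231 -0.51143952 -0.36840968] [-0.23843953 -0.29491198 -0.15935441]
```

Seated: the lateral and vertical forces are near zero and the axis is at about 53.5 mm. I'm letting go.

```bash
python3 -m creep '[{"tx":0,"ty":0,"tz":0,"ax":0,"ay":0,"az":0,"claw":0.5},{"tx":0,"ty":0,"tz":0,"ax":0,"ay":0,"az":0,"claw":0.4},{"tx":0,"ty":0,"tz":0,"ax":0,"ay":0,"az":0,"claw":0.3},{"tx":0,"ty":0,"tz":0,"ax":0,"ay":0,"az":0,"claw":0.2},{"tx":0,"ty":0,"tz":0,"ax":0,"ay":0,"az":0,"claw":0.2}]'; python3 -m creep '[{"tx":0,"ty":-2,"tz":0,"ax":0,"ay":0,"az":0,"claw":0.2},{"tx":0,"ty":-5,"tz":0,"ax":0,"ay":0,"az":0,"claw":0.2},{"tx":0,"ty":-9,"tz":0,"ax":0,"ay":0,"az":0,"claw":0.2},{"tx":0,"ty":-11,"tz":0,"ax":0,"ay":0,"az":0,"claw":0.2},{"tx":0,"ty":-11,"tz":0,"ax":0,"ay":0,"az":0,"claw":0.2}]'
python3 - <<'E'
from cell import r
from h import *
C={n:r.capture(n) for n in("scene","top")}
import pickle;pickle.dump(C,open("c5.pkl","wb"))
cv2.imwrite("pics/s5c.png",up(C["scene"]["pixels"],265,190,395,300,6)); cv2.imwrite("pics/t5c.png",up(C["top"]["pixels"],165,145,285,210,6))
s=r.sense(); print(s["time_s"],s["ee_pos"],s["force"],s["moment"],s["finger_gap"])
E
```

```text
time_s: 9.3
ee_pos: [529.2, 75.5, 234.6]
ee_rot: [-1.092, 1.377, -1.376]
force: [0.9, 0.2, 0.3]
finger_gap: 72.0
time_s: 9.8
ee_pos: [529.5, 75.6, 347.6]
ee_rot: [-1.087, 1.373, -1.378]
force: [-1.0, -0.0, -0.3]
finger_gap: 75.4
9.9 [529.08056121  75.49241241 344.17200499] [1.58476636 0.26819026 0.13074152] [-3.95122351e-02 -5.49584653e-02 -1.37245110e-05] 75.13820147719667
```

View pics/s5c.png

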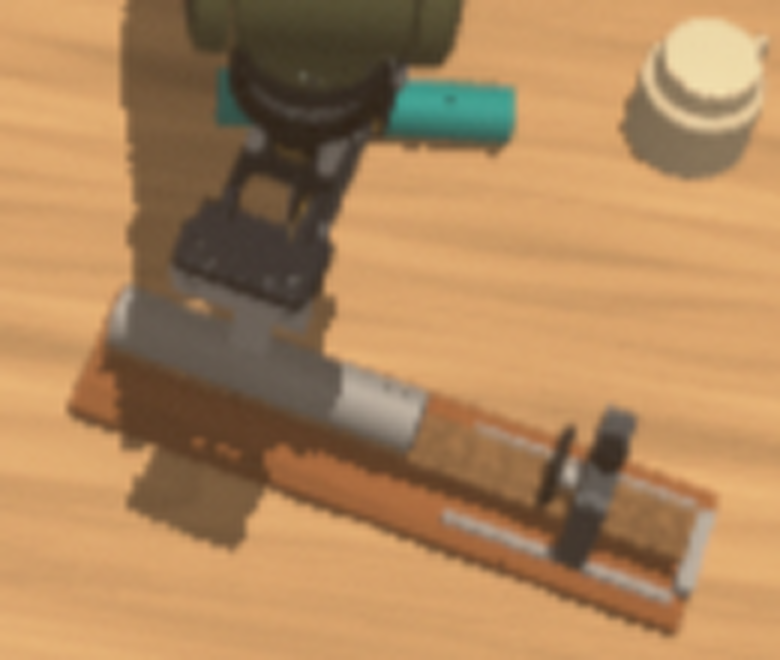

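The pin lies in the groove, let go: rear end at crop (112,320), front at (417,415), stop plate at (558,467). Next I'll measure the gap and work out the push pose.

Run:
```python
from cell import r
from h import *
import pickle
C=pickle.load(open("c5.pkl","rb")); s=C["scene"]
S=lambda u:np.array(u)/6+[265-.42,190-.42]
u=np.array([np.cos(np.radians(76.8)),np.sin(np.radians(76.8)),0])
c=np.array([529.2,75.5,53])
for p in((417,412),(112,318),(556,467)):
    X=plane(s,S(p),53); print(p,X.round(1),"along from pin centre",((X-c)@u).round(1), "across",((X-c)@np.array([u[1],-u[0],0])).round(1))
st=r.sense()
# push start: behind rear end by 8+25
g=c-u*(90+8+30); print("push start xy",g)
print("high",delta(st,[g[0],g[1],330],goal(256.8)))
```

```text
(417, 412) [544.5 161.6  53. ] along from pin centre 87.3 across -4.8
(112, 318) [512.6 -13.7  53. ] along from pin centre -90.7 across 4.2
(556, 467) [566.  239.5  53. ] along from pin centre 168.1 across -1.6
push start xy [499.97108863 -49.11809957  53.        ]
high (array([1.28e+01, 1.42e+00, 1.00e-02]), array([0.01, 0.03, 0.01]))
```

View pics/t5c.png

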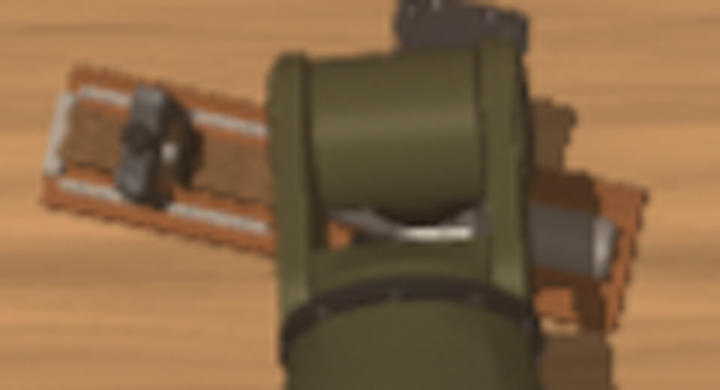

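```bash
python3 -m creep '[{"tx":3,"ty":0.5,"tz":0,"ax":0,"ay":0,"az":1,"claw":0.5},{"tx":7,"ty":1,"tz":0,"ax":0,"ay":0,"az":2,"claw":0.7},{"tx":10.5,"ty":1.4,"tz":0,"ax":0,"ay":0,"az":3,"claw":1},{"tx":13,"ty":1.4,"tz":0,"ax":0,"ay":0,"az":4,"claw":1},{"tx":13.7,"ty":1.4,"tz":0,"ax":0,"ay":0,"az":4,"claw":1}]'; python3 -m creep '[{"tx":0,"ty":0,"tz":0,"ax":0,"ay":0,"az":0,"claw":1},{"tx":0,"ty":0,"tz":0,"ax":0,"ay":0,"az":0,"claw":1},{"tx":0,"ty":0,"tz":0,"ax":0,"ay":0,"az":0,"claw":1},{"tx":0,"ty":0,"tz":0,"ax":0,"ay":0,"az":0,"claw":1},{"tx":0,"ty":0,"tz":0,"ax":0,"ay":0,"az":0,"claw":1}]'
cat >> h.py <<'E'
u=np.array([np.cos(np.radians(76.8)),np.sin(np.radians(76.8)),0]);w=np.array([u[1],-u[0],0]);c0=np.array([529.2,75.5,53])
def tip(s):
    R=Ro.from_rotvec(s["ee_rot"]); t=s["ee_pos"]+R.apply([0,199,0]); d=t-c0
    return dict(t=round(s["time_s"],2),along=(d@u).round(1),across=(d@w).round(1),z=t[2].round(1),F=[(s["force"]@u).round(2),(s["force"]@w).round(2),s["force"][2].round(2)],gap=round(s["finger_gap"],1))
E
python3 - <<'E'
from cell import r
from h import *
s=r.sense(); print(tip(s)); T=s["ee_pos"]
g=c0-u*137; g[2]=246.5
print(delta(s,g,goal(256.8)*Ro.from_rotvec([0,0,np.radians(4)])), s["ee_pos"])
E
```

```text
time_s: 10.4
ee_pos: [497.4, -59.7, 329.1]
ee_rot: [-1.034, 1.406, -1.326]
force: [0.5, 0.5, -0.6]
finger_gap: 38.8
time_s: 10.9
ee_pos: [498.1, -57.3, 330.6]
ee_rot: [-1.034, 1.401, -1.326]
force: [0.5, -0.6, 0.1]
finger_gap: 1.1
{'t': 10.9, 'along': np.float64(-122.6), 'across': np.float64(0.1), 'z': np.float64(132.1), 'F': [np.float64(-0.5), np.float64(0.63), np.float64(0.1)], 'gap': 1.1}
(array([ 0.64,  8.39, -0.01]), array([0.01, 0.07, 0.  ])) [498.11926615 -57.34716583 330.62114523]
```

```bash
python3 -m creep '[{"tx":0.1,"ty":2,"tz":0,"ax":0,"ay":0,"az":0,"claw":1},{"tx":0.3,"ty":4.5,"tz":0,"ax":0,"ay":0,"az":0,"claw":1},{"tx":0.5,"ty":7,"tz":0,"ax":0,"ay":0,"az":0,"claw":1},{"tx":0.6,"ty":8.4,"tz":0,"ax":0,"ay":0,"az":0,"claw":1},{"tx":0.6,"ty":8.4,"tz":0,"ax":0,"ay":0,"az":0,"claw":1}]'; python3 -m creep '[{"tx":0,"ty":0,"tz":0,"ax":0,"ay":0,"az":0,"claw":1},{"tx":0,"ty":0,"tz":0,"ax":0,"ay":0,"az":0,"claw":1},{"tx":0,"ty":0,"tz":0,"ax":0,"ay":0,"az":0,"claw":1},{"tx":0,"ty":0,"tz":0,"ax":0,"ay":0,"az":0,"claw":1}]'
python3 - <<'E'
from cell import r
from h import *
c=r.capture("scene"); a=up(c["pixels"],265,190,395,300,6); cv2.imwrite("pics/s6c.png",a)
c=r.capture("top"); a=up(c["pixels"],165,145,285,210,6); cv2.imwrite("pics/t6c.png",a)
print(tip(r.sense()))
E
```

```text
time_s: 11.4
ee_pos: [497.7, -57.7, 244.8]
ee_rot: [-1.036, 1.404, -1.324]
force: [-0.0, 0.2, -0.2]
finger_gap: 0.4
time_s: 11.8
ee_pos: [498.1, -58.0, 247.0]
ee_rot: [-1.033, 1.401, -1.327]
force: [1.4, 0.3, 0.4]
finger_gap: 0.4
{'t': 11.9, 'along': np.float64(-123.2), 'across': np.float64(0.2), 'z': np.float64(48.2), 'F': [np.float64(0.03), np.float64(0.11), np.float64(-0.0)], 'gap': 0.4}
```

View pics/s6c.png

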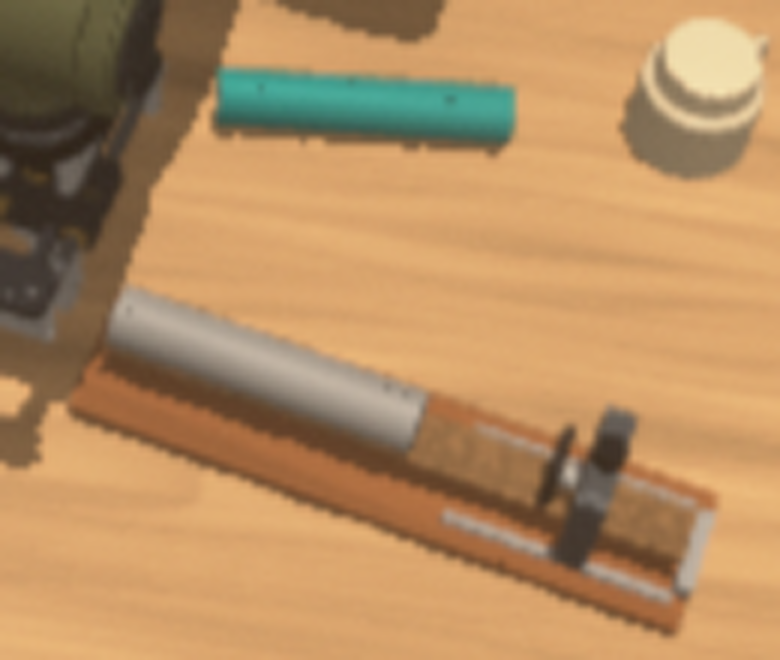

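View pics/t6c.png

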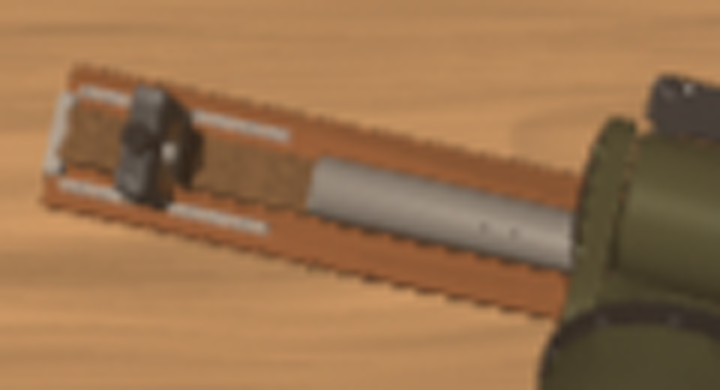

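The pin is straight in the groove, and the gap to the plate is about 74-78 mm in both views. I'll start the push gently.

```bash
python3 -m creep '[{"tx":-0.5,"ty":0.03,"tz":0,"ax":0,"ay":0,"az":0,"claw":1},{"tx":-1,"ty":0.07,"tz":0,"ax":0,"ay":0,"az":0,"claw":1},{"tx":-1.5,"ty":0.1,"tz":0,"ax":0,"ay":0,"az":0,"claw":1},{"tx":-2,"ty":0.14,"tz":0,"ax":0,"ay":0,"az":0,"claw":1},{"tx":-2.3,"ty":0.16,"tz":0,"ax":0,"ay":0,"az":0,"claw":1}]';python3 -c "
from cell import r
from h import *
print(tip(r.sense()))"; python3 -m creep '[{"tx":-0.2,"ty":0.01,"tz":0,"ax":0,"ay":0,"az":0,"claw":1},{"tx":-0.4,"ty":0.03,"tz":0,"ax":0,"ay":0,"az":0,"claw":1},{"tx":-0.6,"ty":0.04,"tz":0,"ax":0,"ay":0,"az":0,"claw":1},{"tx":-0.8,"ty":0.06,"tz":0,"ax":0,"ay":0,"az":0,"claw":1},{"tx":-1,"ty":0.07,"tz":0,"ax":0,"ay":0,"az":0,"claw":1}]';python3 -c "
from cell import r
from h import *
print(tip(r.sense()))"
```

```text
time_s: 12.4
ee_pos: [503.4, -35.0, 246.4]
ee_rot: [-1.034, 1.402, -1.326]
force: [0.0, -0.0, 0.2]
finger_gap: 0.4
{'t': 12.4, 'along': np.float64(-99.6), 'across': np.float64(0.0), 'z': np.float64(47.9), 'F': [np.float64(-0.01), np.float64(0.02), np.float64(0.24)], 'gap': 0.4}
time_s: 12.9
ee_pos: [505.5, -25.8, 246.4]
ee_rot: [-1.034, 1.402, -1.326]
force: [-2.3, -4.2, 0.7]
finger_gap: 0.0
{'t': 12.9, 'along': np.float64(-90.2), 'across': np.float64(0.1), 'z': np.float64(47.9), 'F': [np.float64(-4.57), np.float64(-1.24), np.float64(0.68)], 'gap': 0.0}
```

```bash
python3 -m creep '[{"tx":-0.4,"ty":0.03,"tz":0,"ax":0,"ay":0,"az":0,"claw":1},{"tx":-0.8,"ty":0.06,"tz":0,"ax":0,"ay":0,"az":0,"claw":1},{"tx":-1.2,"ty":0.09,"tz":0,"ax":0,"ay":0,"az":0,"claw":1},{"tx":-1.6,"ty":0.12,"tz":0,"ax":0,"ay":0,"az":0,"claw":1},{"tx":-2,"ty":0.14,"tz":0,"ax":0,"ay":0,"az":0,"claw":1}]';python3 -c "
from cell import r
from h import *
print(tip(r.sense()))"; python3 -m creep '[{"tx":-0.4,"ty":0.03,"tz":0,"ax":0,"ay":0,"az":0,"claw":1},{"tx":-0.8,"ty":0.06,"tz":0,"ax":0,"ay":0,"az":0,"claw":1},{"tx":-1.2,"ty":0.09,"tz":0,"ax":0,"ay":0,"az":0,"claw":1},{"tx":-1.6,"ty":0.12,"tz":0,"ax":0,"ay":0,"az":0,"claw":1},{"tx":-2,"ty":0.14,"tz":0,"ax":0,"ay":0,"az":0,"claw":1}]';python3 -c "
from cell import r
from h import *
print(tip(r.sense()))
C={n:r.capture(n) for n in('scene','top')}
cv2.imwrite('pics/s7c.png',up(C['scene']['pixels'],265,190,395,300,6)); cv2.imwrite('pics/t7c.png',up(C['top']['pixels'],165,145,285,210,6))
print(tip(r.sense()))"
```

```text
time_s: 13.4
ee_pos: [510.2, -5.9, 246.4]
ee_rot: [-1.034, 1.402, -1.326]
force: [-0.5, -3.6, 0.2]
finger_gap: 0.5
{'t': 13.4, 'along': np.float64(-69.8), 'across': np.float64(0.0), 'z': np.float64(47.9), 'F': [np.float64(-3.64), np.float64(0.35), np.float64(0.18)], 'gap': 0.5}
time_s: 13.9
ee_pos: [514.7, 13.6, 246.4]
ee_rot: [-1.034, 1.402, -1.326]
force: [-0.7, -4.8, -1.1]
finger_gap: 0.4
{'t': 13.9, 'along': np.float64(-49.7), 'across': np.float64(0.1), 'z': np.float64(47.9), 'F': [np.float64(-4.82), np.float64(0.43), np.float64(-1.08)], 'gap': 0.4}
{'t': 14.0, 'along': np.float64(-49.4), 'across': np.float64(0.0), 'z': np.float64(47.9), 'F': [np.float64(-1.23), np.float64(-0.27), np.float64(-0.09)], 'gap': 0.4}
```

View pics/s7c.png

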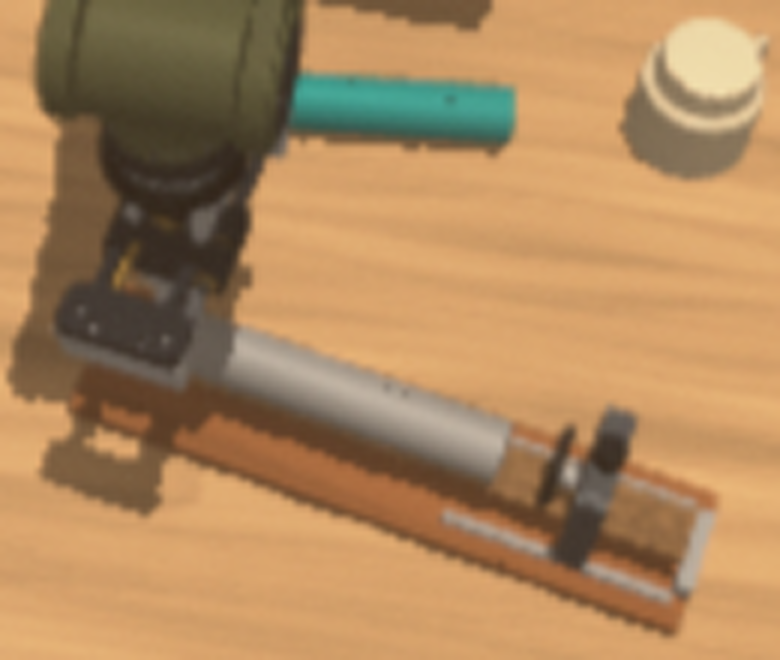

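View pics/t7c.png

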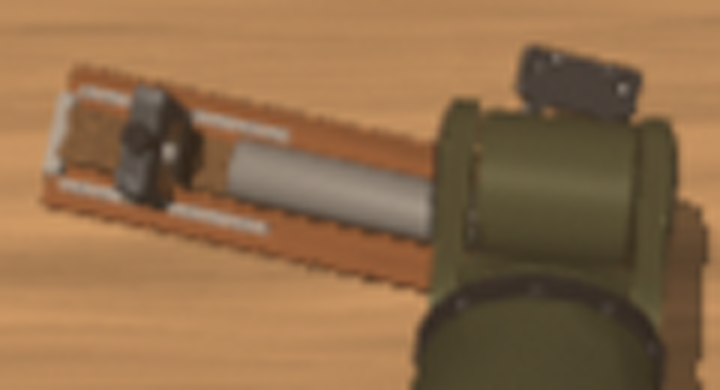

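The front end is now at scene crop (500,455), with the plate at about (557,467) and roughly 25-30 mm to go. From here I'll use smaller steps with force checks.

```bash
python3 -m creep '[{"tx":-0.3,"ty":0.02,"tz":0,"ax":0,"ay":0,"az":0,"claw":1},{"tx":-0.6,"ty":0.04,"tz":0,"ax":0,"ay":0,"az":0,"claw":1},{"tx":-0.9,"ty":0.06,"tz":0,"ax":0,"ay":0,"az":0,"claw":1},{"tx":-1.2,"ty":0.08,"tz":0,"ax":0,"ay":0,"az":0,"claw":1},{"tx":-1.5,"ty":0.1,"tz":0,"ax":0,"ay":0,"az":0,"claw":1}]';python3 -c "
from cell import r
from h import *
print(tip(r.sense()))"; python3 -m creep '[{"tx":-0.1,"ty":0,"tz":0,"ax":0,"ay":0,"az":0,"claw":1},{"tx":-0.2,"ty":0.01,"tz":0,"ax":0,"ay":0,"az":0,"claw":1},{"tx":-0.3,"ty":0.02,"tz":0,"ax":0,"ay":0,"az":0,"claw":1}]';python3 -c "
from cell import r
from h import *
print(tip(r.sense()))
C={n:r.capture(n) for n in('scene','top')}
cv2.imwrite('pics/s8c.png',np.hstack([up(C['scene']['pixels'],320,230,390,300,5),up(C['top']['pixels'],165,140,235,210,5)]))
print(tip(r.sense()))"
```

```text
time_s: 14.5
ee_pos: [518.1, 28.1, 246.5]
ee_rot: [-1.034, 1.402, -1.326]
force: [-1.4, -4.5, 0.6]
finger_gap: 0.8
{'t': 14.5, 'along': np.float64(-34.7), 'across': np.float64(0.0), 'z': np.float64(48.0), 'F': [np.float64(-4.73), np.float64(-0.37), np.float64(0.65)], 'gap': 0.8}
time_s: 14.8
ee_pos: [518.8, 30.8, 246.5]
ee_rot: [-1.034, 1.402, -1.326]
force: [-1.1, -3.1, -1.2]
finger_gap: 0.6
{'t': 14.8, 'along': np.float64(-32.0), 'across': np.float64(0.0), 'z': np.float64(48.0), 'F': [np.float64(-3.27), np.float64(-0.35), np.float64(-1.2)], 'gap': 0.6}
{'t': 14.9, 'along': np.float64(-31.9), 'across': np.float64(0.0), 'z': np.float64(48.0), 'F': [np.float64(-2.26), np.float64(-0.82), np.float64(-0.24)], 'gap': 0.3}
```

View pics/s8c.png

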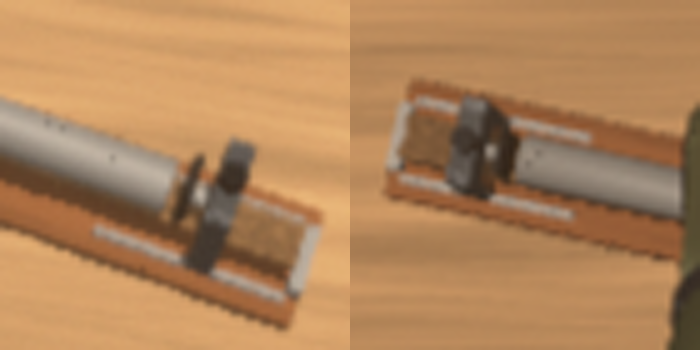

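The front is close to the plate, at left crop (170,185) against (190,185), so about 5-10 mm remain. I'm going on in 1 mm steps.

```bash
python3 -m creep '[{"tx":-0.1,"ty":0,"tz":0,"ax":0,"ay":0,"az":0,"claw":1},{"tx":-0.2,"ty":0.01,"tz":0,"ax":0,"ay":0,"az":0,"claw":1}]';python3 -c "
from cell import r
from h import *
print(tip(r.sense()))"; python3 -m creep '[{"tx":-0.1,"ty":0.01,"tz":0,"ax":0,"ay":0,"az":0,"claw":1},{"tx":-0.2,"ty":0.01,"tz":0,"ax":0,"ay":0,"az":0,"claw":1}]';python3 -c "
from cell import r
from h import *
print(tip(r.sense()))"
```

```text
time_s: 15.1
ee_pos: [519.2, 32.8, 246.5]
ee_rot: [-1.034, 1.402, -1.326]
force: [-0.5, -3.3, -1.8]
finger_gap: 0.3
{'t': 15.1, 'along': np.float64(-30.0), 'across': np.float64(0.0), 'z': np.float64(48.0), 'F': [np.float64(-3.36), np.float64(0.28), np.float64(-1.75)], 'gap': 0.3}
time_s: 15.3
ee_pos: [519.7, 34.8, 246.5]
ee_rot: [-1.034, 1.402, -1.326]
force: [-0.8, -3.0, -1.9]
finger_gap: 0.3
{'t': 15.3, 'along': np.float64(-27.9), 'across': np.float64(0.0), 'z': np.float64(48.0), 'F': [np.float64(-3.05), np.float64(-0.07), np.float64(-1.87)], 'gap': 0.3}
```

```bash
python3 -m creep '[{"tx":-0.1,"ty":0.01,"tz":0,"ax":0,"ay":0,"az":0,"claw":1},{"tx":-0.2,"ty":0.01,"tz":0,"ax":0,"ay":0,"az":0,"claw":1}]';python3 -c "
from cell import r
from h import *
print(tip(r.sense()))"
```

```text
time_s: 15.5
ee_pos: [520.2, 36.8, 246.6]
ee_rot: [-1.034, 1.402, -1.326]
force: [0.2, -3.1, -2.1]
finger_gap: 0.4
{'t': 15.5, 'along': np.float64(-25.9), 'across': np.float64(0.0), 'z': np.float64(48.0), 'F': [np.float64(-2.94), np.float64(0.87), np.float64(-2.07)], 'gap': 0.4}
```

```bash
python3 -m creep '[{"tx":-0.1,"ty":0.01,"tz":0,"ax":0,"ay":0,"az":0,"claw":1},{"tx":-0.2,"ty":0.02,"tz":0,"ax":0,"ay":0,"az":0,"claw":1}]';python3 -c "
from cell import r
from h import *
print(tip(r.sense()))"
```

```text
time_s: 15.7
ee_pos: [520.6, 38.7, 246.5]
ee_rot: [-1.034, 1.402, -1.326]
force: [-0.3, -4.5, -2.0]
finger_gap: 0.3
{'t': 15.7, 'along': np.float64(-23.9), 'across': np.float64(0.0), 'z': np.float64(48.0), 'F': [np.float64(-4.5), np.float64(0.72), np.float64(-1.98)], 'gap': 0.3}
```

```bash
python3 -m creep '[{"tx":-0.1,"ty":0.01,"tz":0,"ax":0,"ay":0,"az":0,"claw":1},{"tx":-0.2,"ty":0.02,"tz":0,"ax":0,"ay":0,"az":0,"claw":1}]';python3 -c "
from cell import r
from h import *
print(tip(r.sense()))"
```

```text
time_s: 15.9
ee_pos: [521.1, 40.4, 246.5]
ee_rot: [-1.034, 1.402, -1.326]
force: [-1.8, -6.9, -0.1]
finger_gap: 0.2
{'t': 15.9, 'along': np.float64(-22.2), 'across': np.float64(0.0), 'z': np.float64(48.0), 'F': [np.float64(-7.18), np.float64(-0.18), np.float64(-0.12)], 'gap': 0.2}
```

The force has climbed from 3 to 7 N, so the pin is on the plate. I'll press a little more and hold.

```bash
python3 -m creep '[{"tx":-0.1,"ty":0.01,"tz":0,"ax":0,"ay":0,"az":0,"claw":1},{"tx":-0.15,"ty":0.01,"tz":0,"ax":0,"ay":0,"az":0,"claw":1},{"tx":-0.15,"ty":0.01,"tz":0,"ax":0,"ay":0,"az":0,"claw":1}]';python3 -c "
from cell import r
from h import *
print(tip(r.sense()))"
```

```text
time_s: 16.2
ee_pos: [521.4, 41.7, 246.5]
ee_rot: [-1.035, 1.402, -1.327]
force: [-2.1, -7.9, -0.7]
finger_gap: 0.5
{'t': 16.2, 'along': np.float64(-21.0), 'across': np.float64(0.0), 'z': np.float64(48.0), 'F': [np.float64(-8.19), np.float64(-0.26), np.float64(-0.67)], 'gap': 0.5}
```

```bash
python3 -m creep '[{"tx":0,"ty":0,"tz":0,"ax":0,"ay":0,"az":0,"claw":1},{"tx":0,"ty":0,"tz":0,"ax":0,"ay":0,"az":0,"claw":1}]';python3 -c "
from cell import r
from h import *
print(tip(r.sense()))
C={n:r.capture(n) for n in('scene','top')}
cv2.imwrite('pics/s9c.png',np.hstack([up(C['scene']['pixels'],320,230,390,300,5),up(C['top']['pixels'],165,140,235,210,5)]))
print(tip(r.sense()))"
```

```text
time_s: 16.4
ee_pos: [521.4, 41.7, 246.5]
ee_rot: [-1.035, 1.402, -1.327]
force: [-1.8, -8.0, -1.0]
finger_gap: 0.4
{'t': 16.4, 'along': np.float64(-21.0), 'across': np.float64(0.0), 'z': np.float64(48.0), 'F': [np.float64(-8.17), np.float64(0.08), np.float64(-1.01)], 'gap': 0.4}
{'t': 16.5, 'along': np.float64(-21.0), 'across': np.float64(0.0), 'z': np.float64(48.0), 'F': [np.float64(-7.62), np.float64(-0.2), np.float64(-0.08)], 'gap': 0.3}
```

View pics/s9c.png

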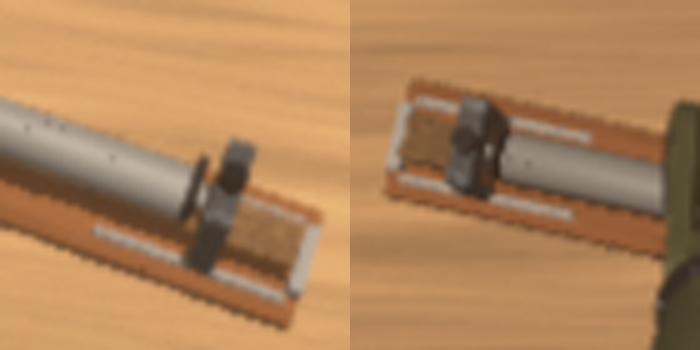

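The pin bears on the plate, which has moved in from left crop x=190 to about 195. Steady force is 8 N, of which about 4 N is friction. I'm backing off slowly.

```bash
python3 -m creep '[{"tx":0.02,"ty":0,"tz":0,"ax":0,"ay":0,"az":0,"claw":1},{"tx":0.04,"ty":0,"tz":0,"ax":0,"ay":0,"az":0,"claw":1},{"tx":0.06,"ty":0,"tz":0,"ax":0,"ay":0,"az":0,"claw":1},{"tx":0.08,"ty":0,"tz":0,"ax":0,"ay":0,"az":0,"claw":1},{"tx":0.1,"ty":0,"tz":0,"ax":0,"ay":0,"az":0,"claw":1}]';python3 -c "
from cell import r
from h import *
print(tip(r.sense()))"; python3 -m creep '[{"tx":0.02,"ty":0,"tz":0,"ax":0,"ay":0,"az":0,"claw":1},{"tx":0.04,"ty":0,"tz":0,"ax":0,"ay":0,"az":0,"claw":1},{"tx":0.06,"ty":0,"tz":0,"ax":0,"ay":0,"az":0,"claw":1},{"tx":0.08,"ty":-0.01,"tz":0,"ax":0,"ay":0,"az":0,"claw":1},{"tx":0.1,"ty":-0.01,"tz":0,"ax":0,"ay":0,"az":0,"claw":1}]';python3 -c "
from cell import r
from h import *
print(tip(r.sense()))"; python3 -m creep '[{"tx":0.03,"ty":0,"tz":0,"ax":0,"ay":0,"az":0,"claw":1},{"tx":0.06,"ty":0,"tz":0,"ax":0,"ay":0,"az":0,"claw":1},{"tx":0.1,"ty":-0.01,"tz":0,"ax":0,"ay":0,"az":0,"claw":1},{"tx":0.15,"ty":-0.01,"tz":0,"ax":0,"ay":0,"az":0,"claw":1},{"tx":0.2,"ty":-0.01,"tz":0,"ax":0,"ay":0,"az":0,"claw":1}]';python3 -c "
from cell import r
from h import *
print(tip(r.sense()))"
```

```text
time_s: 17.0
ee_pos: [521.2, 41.2, 246.5]
ee_rot: [-1.034, 1.402, -1.326]
force: [-0.1, -1.3, -1.4]
finger_gap: 0.2
{'t': 17.0, 'along': np.float64(-21.3), 'across': np.float64(0.1), 'z': np.float64(48.0), 'F': [np.float64(-1.27), np.float64(0.18), np.float64(-1.36)], 'gap': 0.2}
time_s: 17.5
ee_pos: [521.0, 40.1, 246.5]
ee_rot: [-1.034, 1.402, -1.326]
force: [-0.5, -0.1, -1.1]
finger_gap: 0.7
{'t': 17.5, 'along': np.float64(-22.4), 'across': np.float64(0.1), 'z': np.float64(48.0), 'F': [np.float64(-0.25), np.float64(-0.48), np.float64(-1.12)], 'gap': 0.7}
time_s: 18.0
ee_pos: [520.5, 38.1, 246.4]
ee_rot: [-1.034, 1.402, -1.326]
force: [0.6, -0.6, -0.3]
finger_gap: 0.4
{'t': 18.0, 'along': np.float64(-24.5), 'across': np.float64(0.1), 'z': np.float64(47.9), 'F': [np.float64(-0.46), np.float64(0.71), np.float64(-0.26)], 'gap': 0.4}
```

The force fell to zero within about 1 mm, so friction holds the pin against the sprung plate. I'm withdrawing back and then up.

```bash
python3 -m creep '[{"tx":0.4,"ty":-0.03,"tz":0,"ax":0,"ay":0,"az":0,"claw":1},{"tx":1.2,"ty":-0.08,"tz":0,"ax":0,"ay":0,"az":0,"claw":1},{"tx":2,"ty":-0.14,"tz":0,"ax":0,"ay":0,"az":0,"claw":1},{"tx":3,"ty":-0.2,"tz":0,"ax":0,"ay":0,"az":0,"claw":1},{"tx":4,"ty":-0.3,"tz":0,"ax":0,"ay":0,"az":0,"claw":1}]'; python3 -m creep '[{"tx":1,"ty":-2,"tz":0,"ax":0,"ay":0,"az":0,"claw":1},{"tx":3,"ty":-5,"tz":0,"ax":0,"ay":0,"az":0,"claw":1},{"tx":6,"ty":-9,"tz":0,"ax":0,"ay":0,"az":0,"claw":1},{"tx":8,"ty":-11,"tz":0,"ax":0,"ay":0,"az":0,"claw":1},{"tx":8,"ty":-11,"tz":0,"ax":0,"ay":0,"az":0,"claw":1}]'; python3 -m creep '[{"tx":0,"ty":0,"tz":0,"ax":0,"ay":0,"az":0,"claw":1},{"tx":0,"ty":0,"tz":0,"ax":0,"ay":0,"az":0,"claw":1},{"tx":0,"ty":0,"tz":0,"ax":0,"ay":0,"az":0,"claw":1},{"tx":0,"ty":0,"tz":0,"ax":0,"ay":0,"az":0,"claw":1}]'; python3 -c "
from cell import r
from h import *
print(tip(r.sense()))
C={n:r.capture(n) for n in('scene','top')}
cv2.imwrite('pics/s10c.png',np.hstack([up(C['scene']['pixels'],320,230,390,300,5),up(C['top']['pixels'],165,140,235,210,5)]))
cv2.imwrite('pics/s10.png',C['scene']['pixels'])"
```

```text
time_s: 18.5
ee_pos: [511.1, -1.9, 246.6]
ee_rot: [-1.034, 1.402, -1.326]
force: [0.2, 0.3, 0.0]
finger_gap: 0.2
time_s: 19.0
ee_pos: [491.0, -88.4, 353.4]
ee_rot: [-1.03, 1.4, -1.331]
force: [-0.5, 0.1, -1.0]
finger_gap: 0.3
time_s: 19.4
ee_pos: [491.5, -85.5, 350.0]
ee_rot: [-1.035, 1.402, -1.325]
force: [-0.2, 0.3, -0.8]
finger_gap: 0.3
{'t': 19.4, 'along': np.float64(-151.5), 'across': np.float64(-0.2), 'z': np.float64(151.5), 'F': [np.float64(0.27), np.float64(-0.24), np.float64(-0.8)], 'gap': 0.3}
```

View pics/s10c.png

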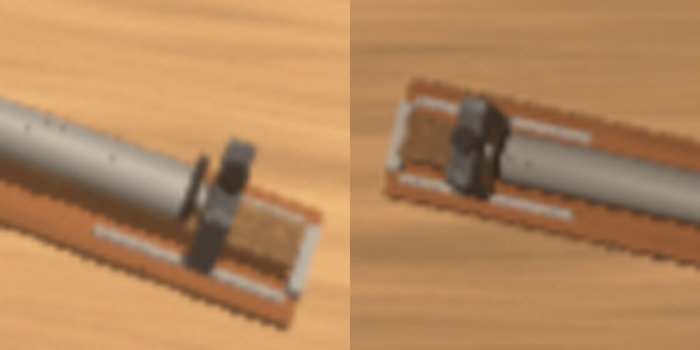

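View pics/s10.png

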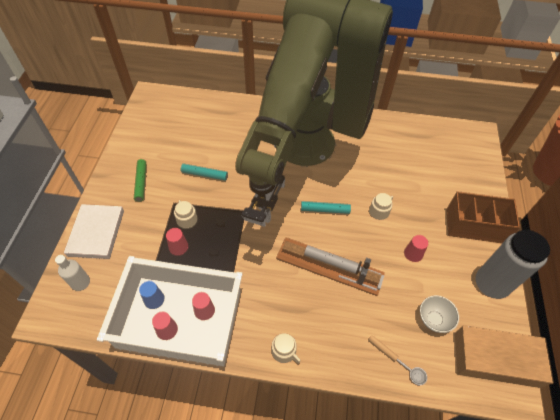

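The pin is still touching the plate at left crop (185,190), the same as when pressed, and the cups are where they were. The gripper is clear, so I'm handing in.

```bash
python3 -c "
from cell import r
print(r.job_done())"
```

```text
the job is handed in; nothing more can be done
None
```

The rolling pin is in its groove stand against the sprung stop, and I handed the job in at about 19.5 s of the 72 s allowed. The hand-in gave no verdict.

- **Placing:** I gripped the pin at its middle, laid it in the groove with its rear end about level with the open end, and let go. My camera fix of the groove was about 3 mm off across it. I felt this as sideways force on lowering and shifted the pin until it seated at about the right height.
- **Pushing:** I closed the fingers and pushed on the rear end. Sliding took about 3–5 N, and the plate was met after roughly 74 mm. The two camera views had disagreed by several millimetres on that distance.
- **Pressing:** At the plate the total force rose to a steady 8 N, held for about 0.4 s. I put about 4 N of that on the stop, from the rise in force and about 3 mm of plate travel, as the stop force itself cannot be read.
- **Last checks:** The force fell to zero within about 1 mm of backing off. The last pictures show the pin still touching the pressed-in plate, the cups apparently unmoved and the gripper clear. I judged the cups by eye and did not measure them.

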